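Re-zero a coffee grinder's concentric grind adjuster

TASK

The coffee grinder was taken apart for cleaning, so its dial no longer reads true: turn the outer collar clockwise until you feel the burrs just touch, without jamming them. Then, leaving the collar where it is, turn only the inner dial clockwise until its red pointer stands at the white zero mark, and let go of it. Finally open the collar until the pointer, riding along, stands at the orange espresso mark; never touch the dial while the burrs are apart, and leave the things round about alone.

Things in the scene. Friction and masses are not known exactly. Their poses are not given: they have to be found in the camera images.
- grinder: dark grey coffee grinder fixed on the worktop, 262 x 132 mm. Origin: on the worktop straight below the adjuster's axis; z up, +x from the adjuster to the hopper. Flat control deck 140 mm above the worktop, reaching 66 mm from the axis to the front and sides. On it two concentric round knobs on one upright axis: collar (outer, lower) and dial (inner, upper). The lower burr is inside
- hopper (a point): centre of the lid of the grinder's low clear hopper, 114 mm across, behind the adjuster: 130 mm from the adjuster's axis along the grinder's +x, 202 mm above the worktop
- collar: outer knob: knurled aluminium ring, 60 mm across, from 141 to 166 mm above the worktop. Origin: on the axis at deck height (140 mm), z up. Stiff, stays where it is left: 0.40 N m of friction. Clockwise seen from above closes the burrs, anticlockwise opens them. Open at the start; the burrs meet 0.2 to 1.1 rad clockwise of the start, differently each time, which cannot be seen, only felt
- collar_grip (a point): point on the axis at half the height of the collar, 153 mm above the worktop; turns with the collar. Past first contact of the burrs the torque grows by 3 N m per rad on top of the friction. Just touching is 4 to 16 N between the burrs: 0.08 to 0.31 N m, or 0.025 to 0.10 rad, past first contact. More jams them. Let go there, the collar stays: its friction outweighs the spring
- dial: inner knob: black dial riding on the collar by a friction fit (0.06 N m): it turns along with the collar, and alone when it alone is gripped. Skirt 48 mm across, 166 to 169 mm above the worktop; on it a round ribbed grip, 32 mm across, 169 to 197 mm above the worktop. Origin: on the axis at the skirt's underside, z up; the red pointer lies along its -x
- dial_pointer (a point): outer end of the red pointer line on the dial's skirt, 23 mm from the axis, 169 mm above the worktop. At the start it stands 1.1 to 2.0 rad anticlockwise of the zero mark
- zero_mark (a point): long white bar printed on the deck at the front of the collar: point on the deck 42 mm from the axis; its x axis points to the adjuster's axis, z up
- espresso_mark (a point): orange bar with an orange dot printed on the deck: point on the deck 42 mm from the axis, 0.80 rad anticlockwise (seen from above) of the zero mark; its x axis points to the adjuster's axis, z up
- dosing_cup: small steel cup, 56 mm across, 50 mm high, loose on the grinder's foot under its spout. Origin: centre of its underside
- mug: green and white mug, 92 mm across, 93 mm high, loose on the worktop to the right of the grinder. Origin: centre of its underside
- coffee_canister: orange canister with a wooden lid, 102 mm across, 140 mm high, loose, to the left of the grinder. Origin: centre of its underside
- teaspoon: steel teaspoon, 130 mm long, loose on the worktop in front and to the left of the grinder. Origin: centre of its underside

How it is judged:
On the way, in this order (a step that is already met when the one before it is completed fails the run):
1. the collar has been closed until the burrs just touch (at least 4 N between them) (contact force between collar and grinder above 4 N), for 0.2 s.
2. with the collar left there (burrs still touching, over 2.5 N), the dial's pointer stands at the white zero mark within 0.1 rad (2.3 mm at its tip) and the dial is let go (contact force between collar and grinder above 2.5 N and y of dial_pointer in the frame of zero_mark between -0.0023 and 0.0023 m and x of dial_pointer in the frame of zero_mark below 0.03 m and contact force between the fingers and dial below 0.3 N), for 0.2 s.
At the end, for the whole second after the job is handed in: the burrs are apart (no force between collar and grinder), the dial's red pointer stands at the orange espresso mark within 0.12 rad (2.8 mm at its tip), and both knobs are released and at rest (contact force between collar and grinder below 0.3 N and y of dial_pointer in the frame of espresso_mark between -0.0028 and 0.0028 m and x of dial_pointer in the frame of espresso_mark below 0.03 m and linear speed of dial below 0.01 m/s and angular speed of dial below 0.05 rad/s); the robot touches nothing.
It fails at once if the burrs are jammed together: more than 16 N between them (contact force between collar and grinder above 16 N).
It fails at once if the dial is touched while the burrs are apart, so its zero means nothing (contact force between the fingers and dial above 1 N and contact force between collar and grinder below 0.3 N).
It fails at once if the dosing cup, mug, coffee canister or teaspoon is pushed more than 20 mm or tipped (distance of any of dosing_cup, mug, coffee_canister, teaspoon from where it was at the start of the episode above 0.02 m or angle between any of dosing_cup, mug, coffee_canister's own z axis and vertical above 0.3 rad).
It also fails if it takes over 72 s, if anything falls off the work surface, if the arm or the gripper's body presses on something with over 40 N, if the wrist force passes 120 N, or if a joint passes its speed limit or range.

ROBOT

A 7-joint arm with a two-finger parallel gripper is mounted at the origin on a cart in front of the work surface, level with it; the furniture and walls round the work are solid. World frame = base frame: x ahead of the robot, y to its left, z up, the work surface at z = 0. Lengths are in m, angles in rad, forces in N, time in s.
With the tool pointing down it reaches from about 0.4 to 0.75 m from the base axis. Payload 19.5 kg.
Tool frame: the origin (TCP) lies midway between the tips of the shut fingers; the grasp point (between the pads) lies 19 mm behind it (arm.grasp_offset is the distance from the TCP to the grasp point, in m); z points along the fingers, y is the line along which they close (so a half turn about z gives the same grasp; the last joint's range is limited). The gripper opens to 85 mm and grips with 20 to 120 N. Pads are 22 mm wide; open, the fingers measure 114 mm over their backs; the gripper's body (76 mm by 85 mm) begins 54 mm behind the grasp point. The pads swing forward as they close: fully open they stand 13 mm farther back than shut.
Start: joints at [1.239, 0.707, -0.028, 1.485, 0.022, 0.951, -0.075], TCP at [0.164, -0.551, 0.231] pointing down, gripper open.
Joint ranges: [-2.71, 2.71], [-0.32, 2.16], [-1.57, 1.52], [0, 2.45], [-1.46, 4.6], [0, 2.02], [-2.83, 2.83]. Speed limits (rad/s): [1.89, 1.89, 2.57, 2.57, 3.01, 3.01, 3.01].

INTERFACE

Orientations are given as a 3x3 rotation matrix whose columns are the frame's x, y, z axes.
In Python, from rig import status, viewer, arm, nets gives the robot as it stands.
- The arm moves only by the shell command python3 -m jog 'ROWS'. ROWS is JSON, a list of rows, each a list of 3 entries, a list of its own where there are three numbers: the shift along the tool's x, y, z in cm, then the turn, a rotation vector about the tool's x, y, z in rad, then the closure, from 0 (fully open) to 1 (shut). In form: [[[dx, dy, dz], [rx, ry, rz], grip], ...]. A call has 1 to 12 rows; each row shifts and turns the commanded pose from where the row before left it, along the tool's axes as they then stand; what a row does not reach is not made up. A row lasts 1/8 s, in which the tool goes at most 62.5 mm and 10.7 degrees, less where a joint would pass 70% of its speed; a pose out of reach is approached as far as the arm can. A call with a gripper value outside its range is refused whole. The fingers move at their own pace and stop on an object; the grip force is fixed at half the most. Time passes only in rows, so rows that do not move let the fingers close. It gives the time, the measured TCP pose, the force, the opening and the grip force at its end, in the units of the state.
- status.sense(): the state, without advancing time (a new reading comes with each control period).
- viewer.camera(name): name is "scene" or "top"; returns a dict with "pixels" (420x560x3 uint8, red, green, blue), "fovy" (degrees; the focal length in pixels is half the picture's height over the tangent of half this angle, whatever the lens; pixels are square), "cx", "cy" (the principal point, pixels), "rvec" (rotation vector, rad) and "tvec" (3), from world to camera coordinates, as OpenCV has them. Camera axes: x right, y down, z forward; pixel columns grow to the right and rows downward; lengths in m; the calibration is good to about 2 mm. A picture is of the moment at which its call begins. There is no depth.
- arm.close_job(): hands the job in; it is judged then, once.
Trained networks look in the newest picture that a camera, given by its name, has taken for a name from the list of things; names that differ only in an ending like _2 or _b are one class to them, and where a whole thing is asked for, a point or a joint stands for the part that bears it (a point fixed in the world has none). Each returns a list of dicts, best first, with "score" (0 to 1); they miss things now and then, are a little off and sometimes report something else, mostly with a low value. They report only what shows in the picture. A call takes as long as a camera call.
- nets.recognise(thing, camera): "rect" ([centre column, centre row, width, height] as shares, 0 to 1, of the picture: columns of its width, rows of its height, round what is visible of it).
- nets.masks_of(thing, camera): "region" (420x560 bool, what is visible of it) and "rect" ([centre column, centre row, width, height] as shares, 0 to 1, of the picture: columns of its width, rows of its height, round what is visible of it).
- nets.place_of(thing, camera): "location" ([column, row] as shares, 0 to 1, of the picture: columns of its width, rows of its height: a listed point, or the origin of a listed thing).
The state is a dict: "t": time; "qpos": joint angles; "joint_velocities": joint speeds; "joint_efforts": joint torques, N m; "eef_pos": TCP position; "tool_rot": TCP orientation; "force": force on the tool from outside, world axes, zero at the start; "torque": the same for the moment, N m; "gripper_width": finger opening in m; "finger_force": force on a finger pad.
Only numpy, scipy, OpenCV 4.12 (cv2) and the standard library are available. Lean on these libraries where they do the work, as an engineer would, in place of code of your own. Each camera call takes 0.05 s, during which the arm holds its last target. There are 200 camera calls.

## Working session

There is one attempt and no reset: what is moved stays moved. The work goes in short steps, Python scripts to look and compute and a shell command to move; the robot and the scene stay as the last step left them, time stands still between calls to the robot, and variables do not carry over. Pictures are saved under pics/ and viewed, at most 10 in all, crops included, and the job is handed in when it is done.

```bash
mkdir -p pics; cat > h.py <<'E'
import numpy as np, cv2
from rig import status, viewer, arm, nets
def cam(n):
    c=viewer.camera(n); f=210/np.tan(np.radians(c["fovy"])/2)
    c["K"]=np.array([[f,0,c["cx"]],[0,f,c["cy"]],[0,0,1]]); c["R"]=cv2.Rodrigues(np.array(c["rvec"],float))[0]; c["t"]=np.array(c["tvec"],float).ravel(); return c
def ray(c,uv):
    d=c["R"].T@np.linalg.inv(c["K"])@np.array([uv[0],uv[1],1.]); return -c["R"].T@c["t"],d
def onz(c,uv,z):
    o,d=ray(c,uv); return o+d*(z-o[2])/d[2]
def proj(c,p): 
    q=c["K"]@(c["R"]@np.array(p)+c["t"]); return q[:2]/q[2]
def save(c,n): cv2.imwrite("pics/"+n,c["pixels"][:,:,::-1])
def loc(n,cn):
    r=nets.place_of(n,cn)
    return (np.array(r[0]["location"])*[560,420],round(r[0]["score"],2)) if r else (None,0)
E
python3 - <<'E'
from h import *
np.set_printoptions(precision=4,suppress=True)
Z=dict(hopper=.202,collar=.14,collar_grip=.153,dial=.166,dial_pointer=.169,zero_mark=.14,espresso_mark=.14,mug=0,coffee_canister=0,dosing_cup=.0,teaspoon=0)
for cn in("top","scene"):
    c=cam(cn); save(c,cn+"0.png"); print(cn,-c["R"].T@c["t"])
    for n,z in Z.items():
        uv,s=loc(n,cn)
        if uv is not None: print(n,uv,s,onz(c,uv,z))
s=status.sense(); print({k:s[k] for k in s})
E
```

```text
top [0.4844 0.1731 1.0324]
hopper [251.888 136.794] 0.57 [0.687  0.2067 0.202 ]
collar [250.712 207.816] 0.78 [0.5618 0.2147 0.14  ]
collar_grip [250.376 207.984] 0.76 [0.5603 0.2148 0.153 ]
dial [247.576 208.11 ] 0.86 [0.5591 0.2195 0.166 ]
dial_pointer [266.28  204.288] 0.92 [0.5652 0.1839 0.169 ]
zero_mark [250.824 227.808] 0.97 [0.5228 0.2154 0.14  ]
espresso_mark [265.104 223.188] 0.76 [0.5311 0.1874 0.14  ]
mug [327.6   234.192] 0.75 [0.51   0.0501 0.    ]
coffee_canister [185.584 164.598] 0.74 [0.6762 0.3668 0.    ]
teaspoon [193.984 243.306] 0.89 [0.4974 0.3502 0.    ]
scene [0.0438 0.7706 0.4819]
hopper [217.504 177.282] 0.96 [0.6973 0.2    0.202 ]
collar [259.896 219.492] 0.85 [0.5579 0.2107 0.14  ]
collar_grip [216.72  180.012] 0.67 [0.7959 0.1171 0.153 ]
dial [255.808 209.79 ] 0.86 [0.5584 0.2223 0.166 ]
dial_pointer [264.488 205.002] 0.59 [0.5572 0.1963 0.169 ]
zero_mark [269.08  226.884] 0.56 [0.5189 0.2258 0.14  ]
espresso_mark [277.424 218.694] 0.87 [0.5321 0.1835 0.14  ]
mug [321.776 257.502] 0.86 [0.4984 0.0525 0.    ]
coffee_canister [166.096 288.498] 0.56 [0.6804 0.3773 0.    ]
dosing_cup [259.112 272.412] 0.58 [0.5708 0.2022 0.    ]
teaspoon [233.8   316.008] 0.7 [0.5026 0.3497 0.    ]
{'t': 1.2, 'qpos': array([ 1.2393,  0.7065, -0.0276,  1.4846,  0.022 ,  0.9509, -0.0755]), 'joint_velocities': array([-0.0011, -0.0005, -0.0011,  0.0003,  0.0006, -0.0005,  0.0019]), 'joint_efforts': array([  0.0015, -88.2977,   1.2347, -23.6374,   0.0172,   0.0019,
         0.0001]), 'eef_pos': array([ 0.1643, -0.551 ,  0.2313]), 'tool_rot': array([[ 0.9583,  0.2857, -0.    ],
       [ 0.2857, -0.9583,  0.    ],
       [-0.    , -0.    , -1.    ]]), 'force': array([ 0.1082, -0.5262,  0.0937]), 'torque': array([-0.0251,  0.0209,  0.0127]), 'finger_force': 0.0, 'gripper_width': 0.08519407098810322}
```

```bash
python3 - <<'E'
import cv2
t=cv2.imread("pics/top0.png"); cv2.imwrite("pics/top0c.png",cv2.resize(t[160:260,190:320],None,fx=6,fy=6,interpolation=cv2.INTER_CUBIC))
E
```

```text
(no output)
```

View pics/top0c.png

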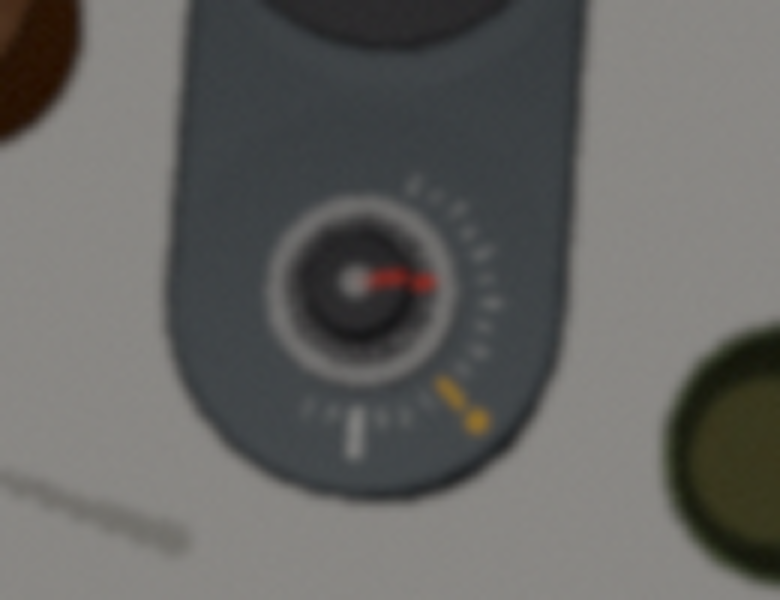

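View pics/scene0.png

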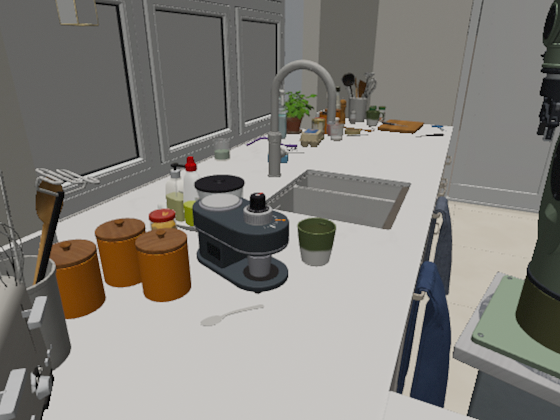

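The top crop shows the collar centre at about pixel (250, 208), the pointer to the right, the white zero bar below and the orange mark to the lower right. The scene picture agrees. Next I turn the tool into a good wrist range and refine the axis.

```bash
python3 -m jog '[[[0,0,0],[0,0,-0.18],0],[[0,0,0],[0,0,-0.18],0],[[0,0,0],[0,0,-0.18],0],[[0,0,0],[0,0,-0.18],0],[[0,0,0],[0,0,-0.18],0],[[0,0,0],[0,0,-0.18],0],[[0,0,0],[0,0,-0.18],0],[[0,0,0],[0,0,-0.18],0],[[0,0,0],[0,0,-0.18],0],[[0,0,0],[0,0,-0.18],0],[[0,0,0],[0,0,-0.18],0],[[0,0,0],[0,0,-0.18],0]]'
cat >> h.py <<'E'
def delta(p):
    s=status.sense(); return s["tool_rot"].T@(np.array(p)-s["eef_pos"])*100
E
python3 - <<'E'
from h import *
np.set_printoptions(precision=4,suppress=True)
# axis: fit over both cameras (dial/collar mask outline centres) 
t=cam("top")
for n,z in(("collar",.166),("dial",.19)):
    m=nets.masks_of(n,"top")[0]; g=m["region"].astype(np.uint8)
    (x,y),r=cv2.minEnclosingCircle(cv2.findNonZero(g)); print(n,m["score"],x,y,r,onz(t,(x,y),z),onz(t,(x+r,y),z)-onz(t,(x,y),z))
s=status.sense(); print(s["qpos"],s["eef_pos"]); print(s["tool_rot"])
print(delta([.42,-.4,.32]), delta([.56,.2148,.26]))
E
```

```text
t: 2.7
eef_pos: [0.1642, -0.551, 0.2313]
tool_rot: [[-0.774, 0.633, -0.0], [0.633, 0.774, 0.0], [0.0, -0.0, -1.0]]
force: [0.0, -0.4, 0.2]
gripper_width: 0.0854
finger_force: 0.0
collar 0.61 249.84730529785156 208.41018676757812 16.248905181884766 [0.5584 0.2152 0.166 ] [-0.0008 -0.0307  0.    ]
dial 0.68 249.2391357421875 207.8478240966797 13.041584014892578 [0.5574 0.2151 0.19  ] [-0.0006 -0.024   0.    ]
[ 1.5428  0.7673 -0.6556  1.4737  0.5022  1.0727  1.6562] [ 0.1641 -0.551   0.2311]
[[-0.768   0.6404  0.0002]
 [ 0.6404  0.768   0.0003]
 [ 0.0001  0.0004 -1.    ]]
[-9.9769 27.9898 -8.8753] [18.6432 84.1715 -2.8513]
```

```bash
python3 -m jog '[[[-1.25,3.5,-1.1],[0,0,0],0],[[-1.25,3.5,-1.1],[0,0,0],0],[[-1.25,3.5,-1.1],[0,0,0],0],[[-1.25,3.5,-1.1],[0,0,0],0],[[-1.25,3.5,-1.1],[0,0,0],0],[[-1.25,3.5,-1.1],[0,0,0],0],[[-1.25,3.5,-1.1],[0,0,0],0],[[-1.25,3.5,-1.1],[0,0,0],0],[[0,0,0],[0,0,0],0]]'
python3 - <<'E'
from h import *
np.set_printoptions(precision=4,suppress=True)
print(status.sense()["qpos"],delta([.5588,.215,.26]))
E
```

```text
t: 3.98
eef_pos: [0.4223, -0.3972, 0.3199]
tool_rot: [[-0.77, 0.638, 0.002], [0.638, 0.77, 0.0], [-0.001, 0.001, -1.0]]
force: [-0.7, -0.3, -0.0]
gripper_width: 0.0857
finger_force: 0.0
[ 1.0026  0.6851 -0.6518  1.2944  0.4095  1.2931  1.2295] [28.5832 55.8219  6.0334]
```

```bash
python3 -m jog '[[[2.4,4.65,0],[0,0,0],0],[[2.4,4.65,0],[0,0,0],0],[[2.4,4.65,0],[0,0,0],0],[[2.4,4.65,0],[0,0,0],0],[[2.4,4.65,0],[0,0,0],0],[[2.4,4.65,0],[0,0,0],0],[[2.4,4.65,0],[0,0,0],0],[[2.4,4.65,0],[0,0,0],0],[[2.4,4.65,0],[0,0,0],0],[[2.4,4.65,0],[0,0,0],0],[[2.4,4.65,0],[0,0,0],0],[[2.2,4.6,0],[0,0,0],0]]'
python3 -m jog '[[[0,0,0],[0,0,0],0]]'
python3 - <<'E'
from h import *
np.set_printoptions(precision=4,suppress=True)
print(status.sense()["qpos"],status.sense()["torque"],delta([.5588,.215,.135]))
c=cam("scene"); save(c,"s1.png")
E
```

```text
t: 5.48
eef_pos: [0.5557, 0.2135, 0.3193]
tool_rot: [[-0.767, 0.642, 0.0], [0.642, 0.767, -0.0], [-0.0, -0.0, -1.0]]
force: [0.5, -1.2, 0.1]
gripper_width: 0.0854
finger_force: 0.0
t: 5.6
eef_pos: [0.5549, 0.2156, 0.3185]
tool_rot: [[-0.77, 0.638, -0.001], [0.638, 0.77, 0.001], [0.002, 0.0, -1.0]]
force: [0.6, 0.0, 0.2]
gripper_width: 0.0852
finger_force: 0.0
[-0.1546  0.7076 -0.6036  1.2326  0.3895  1.3155  0.1386] [-0.0392 -0.0003  0.0041] [-0.3705  0.2027 18.351 ]
```

```bash
python3 -m jog '[[[-0.37,0.2,3],[0,0,0],0],[[0,0,3],[0,0,0],0],[[0,0,3],[0,0,0],0],[[0,0,3],[0,0,0],0],[[0,0,3],[0,0,0],0],[[0,0,2],[0,0,0],0],[[0,0,0.9],[0,0,0],0],[[0,0,0],[0,0,0],0]]'
python3 - <<'E'
from h import *
np.set_printoptions(precision=4,suppress=True)
print(status.sense()["torque"],delta([.5588,.215,.139]))
c=cam("scene"); cv2.imwrite("pics/s2.png",cv2.resize(c["pixels"][130:290,170:370,::-1],None,fx=4,fy=3.75,interpolation=cv2.INTER_CUBIC))
E
```

```text
t: 6.65
eef_pos: [0.5596, 0.211, 0.1405]
tool_rot: [[-0.769, 0.639, -0.0], [0.639, 0.769, -0.0], [-0.0, -0.0, -1.0]]
force: [-0.7, 0.5, -0.2]
gripper_width: 0.0855
finger_force: 0.0
[-0.0292 -0.0376 -0.0251] [0.3189 0.2573 0.1467]
```

View pics/s2.png

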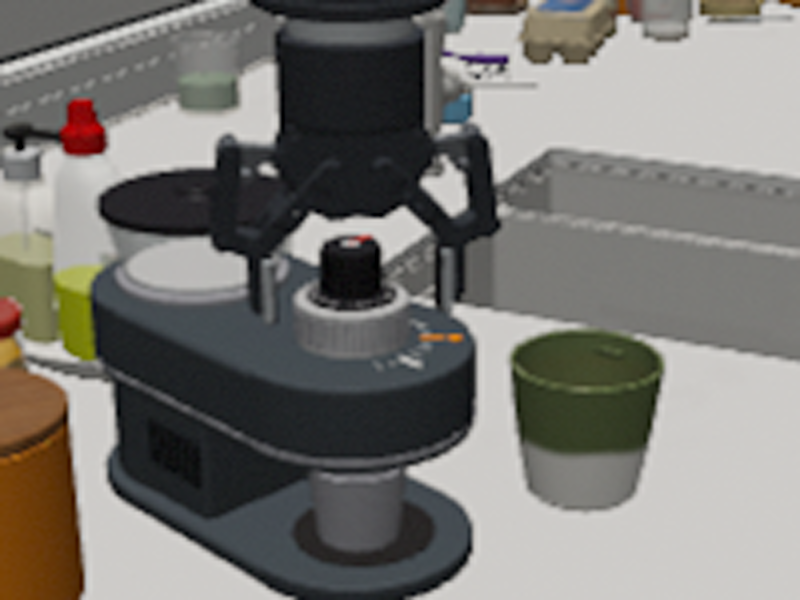

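The picture shows both fingers straddling the collar, with the dial clear between them. I correct the position and close.

```bash
python3 -m jog '[[[0.3,0.25,0.15],[0,0,0],0],[[0,0,0],[0,0,0],0],[[0,0,0],[0,0,0],0.2]]'
python3 -m jog '[[[0,0,0],[0,0,0],1],[[0,0,0],[0,0,0],1],[[0,0,0],[0,0,0],1],[[0,0,0],[0,0,0],1],[[0,0,0],[0,0,0],1]]'
python3 - <<'E'
from h import *
np.set_printoptions(precision=4,suppress=True)
s=status.sense();print(s["torque"],s["qpos"],delta([.5588,.215,.139]))
E
```

```text
t: 7.08
eef_pos: [0.5588, 0.2157, 0.139]
tool_rot: [[-0.77, 0.638, 0.0], [0.638, 0.77, 0.0], [-0.0, 0.0, -1.0]]
force: [0.6, 0.3, -0.9]
gripper_width: 0.0698
finger_force: 0.0
t: 7.7
eef_pos: [0.5587, 0.2154, 0.1395]
tool_rot: [[-0.77, 0.638, 0.0], [0.638, 0.77, -0.0], [-0.0, -0.0, -1.0]]
force: [-3.8, -2.2, 10.9]
gripper_width: 0.0581
finger_force: 62.3
[-0.6592  0.9296 -0.0323] [-0.173   0.8962 -0.5258  1.4939  0.5266  0.8952  0.0093] [-0.037  -0.0258  0.0452]
```

```bash
cat > q.py <<'E'
from h import *
s=status.sense();R=s["tool_rot"]
print("tz %.3f yaw %.4f w %.4f"%(s["torque"][2],np.arctan2(R[1,1],R[0,1]),s["gripper_width"]))
E
python3 q.py; python3 -m jog '[[[0,0,0],[0,0,0.03],1],[[0,0,0],[0,0,0.03],1]]' | grep force; python3 q.py; python3 -m jog '[[[0,0,0],[0,0,0.03],1]]'| grep force; python3 q.py;  python3 -m jog '[[[0,0,0],[0,0,0.03],1]]'| grep force; python3 q.py
```

```text
tz -0.032 yaw 0.8788 w 0.0581
force: [-3.4, -2.2, 10.8]
finger_force: 62.4
tz 0.396 yaw 0.8183 w 0.0583
force: [-4.0, -1.4, 11.4]
finger_force: 62.3
tz 0.367 yaw 0.7883 w 0.0583
force: [-3.3, -2.7, 11.8]
finger_force: 62.3
tz 0.325 yaw 0.7583 w 0.0584
```

```bash
cat > ck.py <<'E'
from h import *
import sys
v=[]
for i in range(2):
    s=status.sense(); v.append(s["torque"][2])
    if i<1: viewer.camera("top")
R=s["tool_rot"]; m=np.mean(v)
print("tz %.3f yaw %.4f t %.2f"%(m,np.arctan2(R[1,1],R[0,1]),s["t"])); sys.exit(m>0.46)
E
J="python3 -m jog"
python3 -m jog '[[[0,0,0],[0,0,0.02],1]]' >/dev/null; python3 ck.py &&
python3 -m jog '[[[0,0,0],[0,0,0.02],1]]' >/dev/null; python3 ck.py &&
python3 -m jog '[[[0,0,0],[0,0,0.02],1]]' >/dev/null && python3 ck.py &&
python3 -m jog '[[[0,0,0],[0,0,0.02],1]]' >/dev/null && python3 ck.py &&
python3 -m jog '[[[0,0,0],[0,0,0.02],1]]' >/dev/null && python3 ck.py &&
python3 -m jog '[[[0,0,0],[0,0,0.02],1]]' >/dev/null && python3 ck.py &&
python3 -m jog '[[[0,0,0],[0,0,0.02],1]]' >/dev/null && python3 ck.py &&
python3 -m jog '[[[0,0,0],[0,0,0.02],1]]' >/dev/null && python3 ck.py
```

```text
tz 0.315 yaw 0.7374 t 8.38
tz 0.137 yaw 0.7385 t 8.43False
False
```

```bash
cat > ck.py <<'E'
from h import *
import sys
s=status.sense(); R=s["tool_rot"]; m=s["torque"][2]
print("tz %.3f yaw %.4f t %.2f"%(m,np.arctan2(R[1,1],R[0,1]),s["t"])); sys.exit(int(m>0.47))
E
python3 -m jog '[[[0,0,0],[0,0,0.025],1]]' >/dev/null && python3 ck.py &&
python3 -m jog '[[[0,0,0],[0,0,0.025],1]]' >/dev/null && python3 ck.py &&
python3 -m jog '[[[0,0,0],[0,0,0.025],1]]' >/dev/null && python3 ck.py &&
python3 -m jog '[[[0,0,0],[0,0,0.025],1]]' >/dev/null && python3 ck.py &&
python3 -m jog '[[[0,0,0],[0,0,0.025],1]]' >/dev/null && python3 ck.py &&
python3 -m jog '[[[0,0,0],[0,0,0.025],1]]' >/dev/null && python3 ck.py
```

```text
tz 0.434 yaw 0.7137 t 8.55
tz 0.417 yaw 0.6884 t 8.68
tz 0.454 yaw 0.6635 t 8.80
tz 0.395 yaw 0.6384 t 8.93
tz 0.402 yaw 0.6135 t 9.05
tz 0.430 yaw 0.5885 t 9.18
```

```bash
sed -i 's/0.47/0.48/' ck.py
python3 -m jog '[[[0,0,0],[0,0,0.025],1]]' >/dev/null && python3 ck.py &&
python3 -m jog '[[[0,0,0],[0,0,0.025],1]]' >/dev/null && python3 ck.py &&
python3 -m jog '[[[0,0,0],[0,0,0.025],1]]' >/dev/null && python3 ck.py &&
python3 -m jog '[[[0,0,0],[0,0,0.025],1]]' >/dev/null && python3 ck.py &&
python3 -m jog '[[[0,0,0],[0,0,0.025],1]]' >/dev/null && python3 ck.py &&
python3 -m jog '[[[0,0,0],[0,0,0.025],1]]' >/dev/null && python3 ck.py &&
python3 -m jog '[[[0,0,0],[0,0,0.025],1]]' >/dev/null && python3 ck.py &&
python3 -m jog '[[[0,0,0],[0,0,0.025],1]]' >/dev/null && python3 ck.py &&
python3 -m jog '[[[0,0,0],[0,0,0.025],1]]' >/dev/null && python3 ck.py &&
python3 -m jog '[[[0,0,0],[0,0,0.025],1]]' >/dev/null && python3 ck.py
```

```text
tz 0.412 yaw 0.5634 t 9.30
tz 0.405 yaw 0.5384 t 9.43
tz 0.401 yaw 0.5134 t 9.55
tz 0.363 yaw 0.4885 t 9.68
tz 0.416 yaw 0.4634 t 9.80
tz 0.421 yaw 0.4384 t 9.93
tz 0.377 yaw 0.4135 t 10.05
tz 0.366 yaw 0.3885 t 10.18
tz 0.367 yaw 0.3635 t 10.30
tz 0.396 yaw 0.3385 t 10.43
```

```bash
python3 -m jog '[[[0,0,0],[0,0,0.025],1]]' >/dev/null && python3 ck.py &&
python3 -m jog '[[[0,0,0],[0,0,0.025],1]]' >/dev/null && python3 ck.py &&
python3 -m jog '[[[0,0,0],[0,0,0.025],1]]' >/dev/null && python3 ck.py &&
python3 -m jog '[[[0,0,0],[0,0,0.025],1]]' >/dev/null && python3 ck.py &&
python3 -m jog '[[[0,0,0],[0,0,0.025],1]]' >/dev/null && python3 ck.py &&
python3 -m jog '[[[0,0,0],[0,0,0.025],1]]' >/dev/null && python3 ck.py &&
python3 -m jog '[[[0,0,0],[0,0,0.025],1]]' >/dev/null && python3 ck.py &&
python3 -m jog '[[[0,0,0],[0,0,0.025],1]]' >/dev/null && python3 ck.py &&
python3 -m jog '[[[0,0,0],[0,0,0.025],1]]' >/dev/null && python3 ck.py &&
python3 -m jog '[[[0,0,0],[0,0,0.025],1]]' >/dev/null && python3 ck.py
```

```text
tz 0.368 yaw 0.3135 t 10.55
tz 0.400 yaw 0.2885 t 10.68
tz 0.375 yaw 0.2635 t 10.80
tz 0.412 yaw 0.2385 t 10.93
tz 0.492 yaw 0.2135 t 11.05
```

```bash
python3 -m jog '[[[0,0,0],[0,0,0.01],1]]' >/dev/null; python3 ck.py
```

```text
tz 0.469 yaw 0.2038 t 11.18
```

```bash
python3 -m jog '[[[0,0,0],[0,0,0.015],1]]' >/dev/null; python3 ck.py
```

```text
tz 0.500 yaw 0.1889 t 11.30
```

```bash
python3 -m jog '[[[0,0,0],[0,0,0.012],1]]' >/dev/null; python3 ck.py
```

```text
tz 0.556 yaw 0.1770 t 11.43
```

```bash
python3 -m jog '[[[0,0,0],[0,0,0],1],[[0,0,0],[0,0,0],1],[[0,0,0],[0,0,0],0],[[0,0,0],[0,0,0],0],[[0,0,0],[0,0,0],0],[[0,0,0],[0,0,0],0],[[0,0,-2],[0,0,0],0],[[0,0,-3],[0,0,0],0],[[0,0,-3],[0,0,0],0],[[0,0,-3],[0,0,0],0],[[0,0,-3],[0,0,0],0]]'
python3 q.py
python3 - <<'E'
from h import *
np.set_printoptions(precision=4,suppress=True)
c=cam("top"); print([loc(n,"top") for n in("dial_pointer","zero_mark","dial")])
s=cam("scene"); print([(n,loc(n,"scene")) for n in("dial_pointer","zero_mark","dial")])
cv2.imwrite("pics/s3.png",cv2.resize(np.hstack([c["pixels"][160:260,200:300,::-1],s["pixels"][170:270,220:320,::-1]]),None,fx=4,fy=4,interpolation=cv2.INTER_CUBIC))
print(status.sense()["eef_pos"])
E
```

```text
t: 12.8
eef_pos: [0.5586, 0.2156, 0.2799]
tool_rot: [[-0.176, 0.984, -0.0], [0.984, 0.176, 0.0], [0.0, -0.0, -1.0]]
force: [-0.1, 0.0, -0.0]
gripper_width: 0.0855
finger_force: 0.0
tz 0.019 yaw 0.1770 w 0.0855
[(None, 0), (None, 0), (None, 0)]
[('dial_pointer', (array([268.688, 206.094]), 0.6)), ('zero_mark', (array([270.816, 226.212]), 0.72)), ('dial', (array([257.992, 212.31 ]), 0.57))]
[0.5585 0.2155 0.2781]
```

View pics/s3.png

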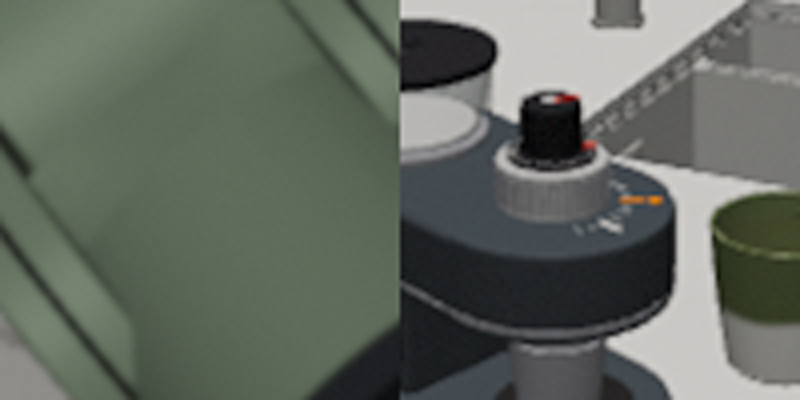

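Scene half: the pointer tip is at about pixel (267, 206), and the collar and dial are clear. The arm hides the top view.

```bash
cat > ang.py <<'E'
from h import *
def redcent(c,box):
    x0,y0,x1,y1=box; p=c["pixels"][y0:y1,x0:x1].astype(float); w=np.clip(p[:,:,0]-1.5*np.maximum(p[:,:,1],p[:,:,2]),0,None); w[w<10]=0
    yy,xx=np.mgrid[y0:y1,x0:x1]; return w,xx,yy
def a(p,ax): d=np.array(p)[:2]-ax; return np.arctan2(d[1],d[0])
E
python3 - <<'E'
from ang import *
np.set_printoptions(precision=4,suppress=True)
ax=np.array([.5588,.2152])
c=cam("top")
for nm,uv,z in(("zero in",(190+358/6,160+405/6),.14),("zero out",(190+354/6,160+460/6),.14),("zero net",(250.824,227.808),.14),("esp dot",(190+476/6,160+421/6),.14),("esp in",(190+440/6,160+380/6),.14),("ptr tip",(190+434/6,160+285/6),.169),("ptr net",(266.28,204.288),.169),("hopnet",(251.888,136.794),.202)):
    p=onz(c,uv,z); print(nm,p,np.linalg.norm(p[:2]-ax),a(p,ax))
s=cam("scene")
for nm,uv,z in(("ptr now",(267,206.5),.169),("ptr net",(268.7,206.1),.169),("zero",(270.8,226.2),.14),("zero pic",(220+208/4,170+224/4),.14),("esp dot",(220+254/4,170+50),.14)):
    p=onz(s,uv,z); print("s",nm,p,np.linalg.norm(p[:2]-ax),a(p,ax))
E
```

```text
zero in [0.5235 0.2176 0.14  ] 0.03541668597762601 3.07309939738425
zero out [0.5057 0.2193 0.14  ] 0.053240880719689576 3.0641922634580143
zero net [0.5228 0.2154 0.14  ] 0.035991292182528375 3.1363043209459995
esp dot [0.5173 0.1796 0.14  ] 0.05470417890027502 -2.4323117690146803
esp in [0.5309 0.1909 0.14  ] 0.037028434313299004 -2.4253447315707732
ptr tip [0.5593 0.1915 0.169 ] 0.023745669202556687 -1.5505715703360572
ptr net [0.5652 0.1839 0.169 ] 0.0319704030030851 -1.3704309375511954
hopnet [0.687  0.2067 0.202 ] 0.12847755718262216 -0.06607807814545687
s ptr now [0.5476 0.1992 0.169 ] 0.019538388236862412 -2.1807990396319523
s ptr net [0.5463 0.1952 0.169 ] 0.023564062227285243 -2.1284247741443503
s zero [0.5184 0.2211 0.14  ] 0.04085287711546369 2.9965260028176974
s zero pic [0.5171 0.2188 0.14  ] 0.0418354130921255 3.0555655155900943
s esp dot [0.5179 0.1804 0.14  ] 0.053738773757287965 -2.43688876707751
```

```bash
python3 -m jog '[[[0,0,3],[0,0,0],0],[[0,0,3],[0,0,0],0],[[0,0,3],[0,0,0],0],[[0,0,1.5],[0,0,0],0.3],[[0,0,0],[0,0,0],0.5]]' | grep -E "eef|width|^force"
python3 -m jog '[[[0,0,0],[0,0,0],1],[[0,0,0],[0,0,0],1],[[0,0,0],[0,0,0],1],[[0,0,0],[0,0,0],1]]'
python3 q.py; python3 -c "
from h import *
print(status.sense()['qpos'])"
```

```text
eef_pos: [0.5586, 0.2156, 0.1735]
force: [0.9, 0.8, 0.3]
gripper_width: 0.0518
t: 14.42
eef_pos: [0.559, 0.2159, 0.1751]
tool_rot: [[-0.176, 0.984, 0.001], [0.984, 0.176, 0.001], [0.0, 0.001, -1.0]]
force: [-2.7, -0.7, 5.6]
gripper_width: 0.0302
finger_force: 58.9
tz 0.010 yaw 0.1769 w 0.0302
[-0.25464185  0.82423867 -0.34914113  1.46049488  0.3230979   0.91229054
 -0.52179758]
```

Now turn the dial by 0.97 rad.

```bash
python3 -m jog '[[[0,0,0],[0,0,0.1],1],[[0,0,0],[0,0,0.1],1]]' | grep -E "^force"; python3 q.py
python3 -m jog '[[[0,0,0],[0,0,0.1],1],[[0,0,0],[0,0,0.1],1],[[0,0,0],[0,0,0.1],1],[[0,0,0],[0,0,0.1],1],[[0,0,0],[0,0,0.1],1],[[0,0,0],[0,0,0.1],1],[[0,0,0],[0,0,0.1],1],[[0,0,0],[0,0,0.07],1]]'| grep -E "^force"; python3 q.py
python3 -m jog '[[[0,0,0],[0,0,0],1],[[0,0,0],[0,0,0],0],[[0,0,0],[0,0,0],0],[[0,0,0],[0,0,0],0],[[0,0,-3],[0,0,0],0],[[0,0,-4],[0,0,0],0],[[0,0,-4],[0,0,0],0],[[0,0,0],[0,0,0],0]]'
python3 - <<'E'
from h import *
print(delta([.45,-.05,.28]))
c=cam("scene");save(c,"s4.png")
for n in("dial_pointer","zero_mark"):
  u,_=loc(n,"scene"); print(n,u,_, None if u is None else onz(c,u,.169 if n[0]=="d" else .14))
E
```

```text
force: [-1.7, -0.2, 3.5]
tz 0.085 yaw -0.0263 w 0.0300
force: [1.7, -2.0, 2.8]
tz 0.044 yaw -0.7959 w 0.0301
t: 16.68
eef_pos: [0.5595, 0.216, 0.2863]
tool_rot: [[0.712, 0.702, 0.004], [0.702, -0.712, 0.002], [0.004, 0.001, -1.0]]
force: [-0.5, -0.2, -1.0]
gripper_width: 0.0854
finger_force: 0.0
[-26.46776893  11.26157956   0.54243388]
dial_pointer [268.912 209.496] 0.9 [0.53386075 0.20889197 0.169     ]
zero_mark [271.488 228.102] 0.95 [0.51141251 0.22706399 0.14      ]
```

```bash
python3 -m jog '[[[-3.8,1.6,0],[0,0,0],0],[[-3.8,1.6,0],[0,0,0],0],[[-3.8,1.6,0],[0,0,0],0],[[-3.8,1.6,0],[0,0,0],0],[[-3.8,1.6,0],[0,0,0],0],[[-3.8,1.6,0],[0,0,0],0],[[-3.8,1.6,0],[0,0,0],0]]' | grep eef
python3 - <<'E'
from ang import *
np.set_printoptions(precision=4,suppress=True)
c=cam("top"); ax=np.array([.5588,.2152])
w,xx,yy=redcent(c,(235,195,270,230)); u=((w*xx).sum()/w.sum(),(w*yy).sum()/w.sum()) if w.sum() else None
print("red",u); 
if u: print(a(onz(c,u,.175),ax))
for n in("dial_pointer","zero_mark","espresso_mark"):
  v,_=loc(n,"top"); print(n,v,_,None if v is None else a(onz(c,v,.169 if n[0]=="d" else .14),ax))
cv2.imwrite("pics/t4.png",cv2.resize(c["pixels"][185:245,210:290,::-1],None,fx=10,fy=10,interpolation=cv2.INTER_CUBIC))
E
```

```text
eef_pos: [0.4469, -0.0519, 0.2831]
red (np.float64(249.26349206349207), np.float64(214.7575396825397))
3.072835360620139
dial_pointer [253.792 221.886] 0.85 -2.880373777258317
zero_mark [249.928 228.984] 0.88 3.0898072067260345
espresso_mark [265.104 224.616] 0.68 -2.4046892180734503
```

View pics/t4.png

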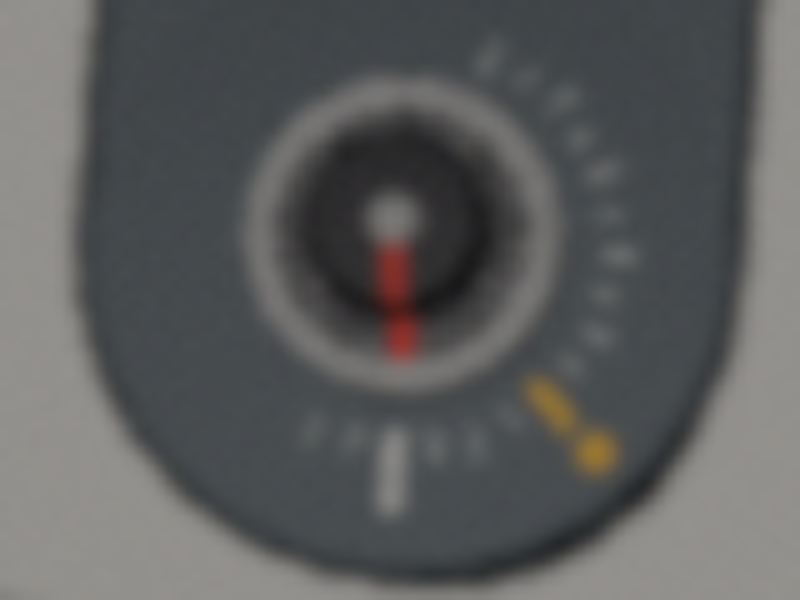

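The top crop shows the red pointer tip at (402, 357) and the zero bar at (394, 472). The pointer looks slightly anticlockwise of zero, so I quantify it.

```bash
python3 - <<'E'
from ang import *
from scipy.optimize import least_squares
np.set_printoptions(precision=4,suppress=True)
cs=[cam("top") for _ in range(6)]; c=cs[0]
P=np.mean([k["pixels"].astype(float) for k in cs],0); g=P.mean(2)
def samp(p): 
    u=proj(c,p).astype(np.float32); return cv2.remap(g.astype(np.float32),u[:1].reshape(1,1),u[1:].reshape(1,1),cv2.INTER_CUBIC)[0,0]
# axis: maximise ring brightness (mid radius of visible ring 27mm, z .166)
th=np.linspace(0,2*np.pi,72,endpoint=False)
best=max(((np.mean([samp([x+.027*np.cos(t),y+.027*np.sin(t),.166]) for t in th]),x,y) for x in np.arange(.553,.565,.0005) for y in np.arange(.209,.221,.0005)))
print("axis",best); ax=np.array(best[1:])
def arc(z,r,ch,lo,hi):
    t=np.linspace(lo,hi,400); v=[]
    for q in t:
        u=proj(c,[ax[0]+r*np.cos(q),ax[1]+r*np.sin(q),z]).astype(np.float32)
        px=[cv2.remap(P[:,:,k].astype(np.float32),u[:1].reshape(1,1),u[1:].reshape(1,1),cv2.INTER_LINEAR)[0,0] for k in range(3)]
        v.append(px)
    v=np.array(v); s=v[:,0]-v[:,1] if ch=="r" else (v[:,0]-v[:,2] if ch=="o" else v.mean(1))
    s=np.clip(s-s.min()-.4*np.ptp(s),0,None); return (s*t).sum()/s.sum()
for r in(.018,.02,.022): print("ptr",r,arc(.169,r,"r",2.5,3.8))
for r in(.036,.042,.048): print("zero",r,arc(.14,r,"w",2.9,3.25))
for r in(.036,.042,.048): print("esp",r,arc(.14,r,"o",3.5,4.2))
E
```

```text
axis (np.float32(115.00906), np.float64(0.5594999999999993), np.float64(0.2155))
ptr 0.018 3.126786432939343
ptr 0.02 3.129083367821166
ptr 0.022 3.1293839629064637
zero 0.036 3.051919733472609
zero 0.042 3.047874079022691
zero 0.048 3.0496220368432763
esp 0.036 3.84402363115822
esp 0.042 3.846299788525045
esp 0.048 3.842415943383887
```

```bash
python3 -m jog '[[[3.8,-1.6,0],[0,0,0],0],[[3.8,-1.6,0],[0,0,0],0],[[3.8,-1.6,0],[0,0,0],0],[[3.8,-1.6,0],[0,0,0],0],[[3.8,-1.6,0],[0,0,0],0],[[3.8,-1.6,0],[0,0,0],0],[[3.8,-1.6,0],[0,0,0],0],[[0,0,0],[0,0,0],0],[[0,0,0],[0,0,0],0]]' | grep eef
python3 -c "
from h import *
print(delta([.559,.2156,.174]))"
```

```text
eef_pos: [0.5586, 0.2154, 0.2836]
[ 0.05189326  0.01518642 10.95973241]
```

```bash
python3 -m jog '[[[0,0,3],[0,0,0],0],[[0,0,3],[0,0,0],0],[[0,0,3],[0,0,0],0],[[0,0,1.95],[0,0,0],0.3],[[0,0,0],[0,0,0],0.5],[[0,0,0],[0,0,0],1],[[0,0,0],[0,0,0],1],[[0,0,0],[0,0,0],1],[[0,0,0],[0,0,0],1]]' | grep -E "eef|width|force"; python3 q.py
python3 -m jog '[[[0,0,0],[0,0,0.04],1],[[0,0,0],[0,0,0.04],1]]' | grep -E "^force"; python3 q.py
python3 -m jog '[[[0,0,0],[0,0,0],1],[[0,0,0],[0,0,0],0],[[0,0,0],[0,0,0],0],[[0,0,0],[0,0,0],0],[[0,0,-3],[0,0,0],0],[[0,0,-4],[0,0,0],0],[[0,0,-4],[0,0,0],0],[[0,0,0],[0,0,0],0]]' | grep eef
python3 -c "
from h import *
print(delta([.45,-.05,.28]))"
```

```text
eef_pos: [0.5592, 0.2153, 0.1756]
force: [-1.5, -1.8, 8.3]
gripper_width: 0.0302
finger_force: 59.1
tz -0.025 yaw -0.7935 w 0.0302
force: [-0.6, -2.0, 7.7]
tz 0.021 yaw -0.8747 w 0.0299
eef_pos: [0.5595, 0.2159, 0.2869]
[-25.48109116  13.34197022   0.59478458]
```

Look aside again to verify, since step 2 cannot be redone later.

```bash
cat > meas.py <<'E'
from ang import *
def measure(ax=(.5595,.2155)):
    cs=[cam("top") for _ in range(4)]; c=cs[0]; P=np.mean([k["pixels"].astype(np.float32) for k in cs],0)
    def arc(z,r,ch,lo,hi):
        t=np.linspace(lo,hi,400); u=np.array([proj(c,[ax[0]+r*np.cos(q),ax[1]+r*np.sin(q),z]) for q in t],np.float32)
        v=cv2.remap(P,u[None,:,0].copy(),u[None,:,1].copy(),cv2.INTER_LINEAR)[0]
        s=v[:,0]-v[:,1] if ch=="r" else v.mean(1)
        s=np.clip(s-s.min()-.4*np.ptp(s),0,None); return (s*t).sum()/s.sum()
    save(c,"last.png")
    return [arc(.169,r,"r",2.5,4.5) for r in(.018,.02,.022)],[arc(.14,r,"w",2.9,3.25) for r in(.036,.042,.048)]
E
python3 -m jog '[[[-3.65,1.9,0],[0,0,0],0],[[-3.65,1.9,0],[0,0,0],0],[[-3.65,1.9,0],[0,0,0],0],[[-3.65,1.9,0],[0,0,0],0],[[-3.65,1.9,0],[0,0,0],0],[[-3.65,1.9,0],[0,0,0],0],[[-3.65,1.9,0],[0,0,0],0]]' | grep -E "^t|eef"
python3 -c "
from meas import *
print(measure())"
```

```text
t: 22.58
eef_pos: [0.4476, -0.0516, 0.2838]
tool_rot: [[0.766, 0.643, -0.001], [0.643, -0.766, 0.0], [-0.0, -0.001, -1.0]]
([np.float64(3.0477268589499835), np.float64(3.05031276340798), np.float64(3.05289343818166)], [np.float64(3.051705970133429), np.float64(3.047990977385937), np.float64(3.049913099796348)])
```

```bash
python3 -m jog '[[[3.65,-1.9,0],[0,0,0],0],[[3.65,-1.9,0],[0,0,0],0],[[3.65,-1.9,0],[0,0,0],0],[[3.65,-1.9,0],[0,0,0],0],[[3.65,-1.9,0],[0,0,0],0],[[3.65,-1.9,0],[0,0,0],0],[[3.65,-1.9,0],[0,0,0],0],[[0,0,0],[0,0,0],0],[[0,0,0],[0,0,0],0]]' | grep eef
python3 -c "
from h import *
print(delta([.559,.2156,.139]))"
```

```text
eef_pos: [0.5584, 0.216, 0.2838]
[ 0.03472488  0.07250802 14.48326929]
```

```bash
python3 -m jog '[[[0,0.05,3],[0,0,0],0],[[0,0,3],[0,0,0],0],[[0,0,3],[0,0,0],0],[[0,0,3],[0,0,0],0],[[0,0,2],[0,0,0],0],[[0,0,0.45],[0,0,0],0],[[0,0,0],[0,0,0],0.2],[[0,0,0],[0,0,0],1],[[0,0,0],[0,0,0],1],[[0,0,0],[0,0,0],1],[[0,0,0],[0,0,0],1]]' | grep -E "eef|width|force"; python3 q.py
python3 -m jog '[[[0,0,0],[0,0,-0.05],1],[[0,0,0],[0,0,-0.05],1]]' | grep -E "^force"; python3 q.py
```

```text
eef_pos: [0.5593, 0.2153, 0.1412]
force: [-3.8, -1.1, 9.0]
gripper_width: 0.0584
finger_force: 62.5
tz -0.020 yaw -0.8732 w 0.0584
force: [-3.4, -0.5, 9.6]
tz -0.397 yaw -0.7719 w 0.0583
```

Gripped and opening; the remaining turn is 0.70 rad.

```bash
python3 -m jog '[[[0,0,0],[0,0,-0.07],1],[[0,0,0],[0,0,-0.07],1],[[0,0,0],[0,0,-0.07],1],[[0,0,0],[0,0,-0.07],1],[[0,0,0],[0,0,-0.07],1],[[0,0,0],[0,0,-0.07],1],[[0,0,0],[0,0,-0.07],1],[[0,0,0],[0,0,-0.07],1],[[0,0,0],[0,0,-0.07],1],[[0,0,0],[0,0,-0.07],1],[[0,0,0],[0,0,0],1]]' | grep -E "^force"; python3 q.py
python3 -m jog '[[[0,0,0],[0,0,0],0],[[0,0,0],[0,0,0],0],[[0,0,0],[0,0,0],0],[[0,0,0],[0,0,0],0],[[0,0,-2],[0,0,0],0],[[0,0,-3],[0,0,0],0],[[0,0,-3],[0,0,0],0],[[0,0,-3],[0,0,0],0],[[0,0,-3],[0,0,0],0],[[0,0,0],[0,0,0],0]]' | grep eef
python3 -c "
from h import *
print(delta([.45,-.05,.28]))"
```

```text
force: [-4.5, -0.7, 10.6]
tz 0.399 yaw -0.0718 w 0.0584
eef_pos: [0.5596, 0.2156, 0.2816]
[-27.28591326  -8.98985324   0.09560796]
```

```bash
python3 -m jog '[[[-3.9,-1.3,0],[0,0,0],0],[[-3.9,-1.3,0],[0,0,0],0],[[-3.9,-1.3,0],[0,0,0],0],[[-3.9,-1.3,0],[0,0,0],0],[[-3.9,-1.3,0],[0,0,0],0],[[-3.9,-1.3,0],[0,0,0],0],[[-3.9,-1.3,0],[0,0,0],0],[[0,0,0],[0,0,0],0]]' | grep -E "^t:|eef"
python3 -c "
from meas import *
p,z=measure(); print(p,z,np.mean(p)-np.mean(z))
t=cv2.imread('pics/last.png'); cv2.imwrite('pics/t5.png',cv2.resize(t[150:270,170:350],None,fx=4,fy=4,interpolation=cv2.INTER_CUBIC))"
```

```text
t: 29.15
eef_pos: [0.4473, -0.0529, 0.2793]
[np.float64(3.84338763024205), np.float64(3.8447482528940364), np.float64(3.8462001172802323)] [np.float64(3.0523662836859793), np.float64(3.0474306812112455), np.float64(3.049820901942822)] 0.7949060445254239
```

View pics/t5.png

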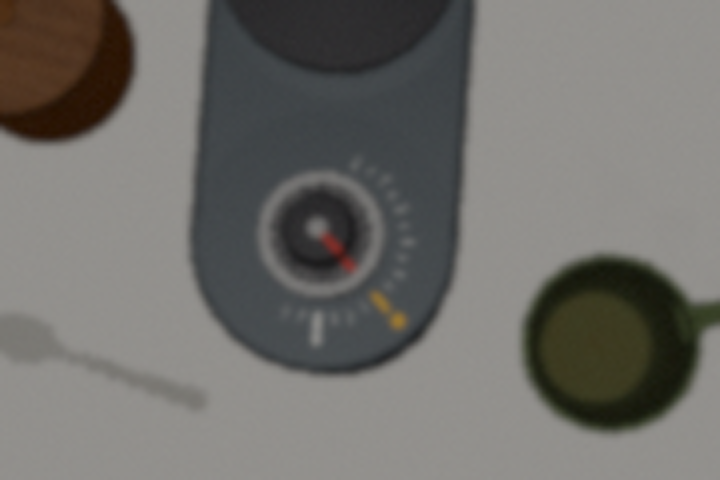

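The pointer at (353, 268) lines up with the orange bar at (385, 305), and nothing else has moved. I hand in.

```bash
python3 -c "
from rig import arm
print(arm.close_job())"
```

```text
the job is handed in; nothing more can be done
None
```

The job is handed in at about 29 s: the burrs were closed to an estimated 8 N by feel (about 0.16 N m above the friction), the dial was set within about 0.01 rad of zero, and opening the collar put the pointer within about 0.01 rad of the espresso mark; the arm is clear, and the hand-in returned no verdict.

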